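# Knock a bushing out of its stand and set it in the tray

## Task

Two knock-out stands on the bench each hold a part flush in their block: one a bushing (a ring with an open bore), the other a solid plug. Press the lever pad of the bushing's stand fully down so that the ejector pushes the bushing up out of its block, let go of the pad, then grip the raised bushing, lift it out and stand it upright on the floor of the shallow steel tray, setting it down rather than dropping it. Leave the solid plug down in its stand.

Things in the scene. Friction and masses are not known exactly. Their poses are not given: they have to be found in the camera images.
- bushing: Steel ring, 34 mm outside, 22 mm bore, 40 mm tall, 0.12-0.23 kg. Origin: centre of its underside, z up. Starts flush in a 37 mm through hole in a grey 70 x 70 mm block (top 100 mm above the bench), underside 60 mm up, on the ejector. Fully ejected it is 30 mm higher, 10 mm still in the hole, and stays up when the pad is let go. The block's top is otherwise bare: grip its outside from above.
- press_pad (a point): Top centre of the black rubber pad, 40 mm across, on the lever of the bushing's stand, 169 mm from the bushing's axis, on the robot's side. About 8 N from above moves it from 76 down to 36 mm above the bench, to a firm stop; it shifts 8 mm away from the bushing and its tilt goes from 11 degrees one way to 11 the other. The ejector rises 3 mm per 4 mm of pad travel. It stays where left.
- plug: Solid steel plug, 34 mm diameter, 40 mm tall, flush in the block of the other, identical stand. Origin at the centre of its underside. To be left there.
- tray: Empty shallow square steel tray fixed to the bench, 170 x 170 mm outside, walls 4 mm thick and 25 mm high, floor 4 mm thick. Origin at the centre of its underside, x and y along its sides. It is on the left or the right of the stands; an open cardboard box, which is not the tray, is on the other side.
Not all that is in view belongs to the job. What is shaped like the tray but green is not meant.

How it is judged (in metres and radians):
On the way:
1. the pad is pressed down and the bushing has been raised at least 20 mm by its ejector, still in its block and not touched by the fingers (height (world z) of bushing above 0.08 m and distance of bushing from where it was at the start of the episode below 0.035 m and height (world z) of press_pad below 0.052 m and contact force between the fingers and bushing below 0.2 N), for 0.2 s.
At the end, for the whole second after the job is handed in: The bushing stands upright (within 10 degrees, right way up as it was) on the tray's floor, inside its walls, released and at rest; the plug is within 12 mm of where it started (x of bushing in the frame of tray between -0.07 and 0.07 m and y of bushing in the frame of tray between -0.07 and 0.07 m and z of bushing in the frame of tray below 0.01 m and angle between bushing's own z axis and vertical below 0.17 rad and linear speed of bushing below 0.02 m/s and distance of plug from where it was at the start of the episode below 0.012 m); the robot touches nothing.
It fails at once if the bushing is dropped (falls free of the fingers from more than about 25 mm) (linear speed of bushing above 0.7 m/s and contact force between the fingers and bushing below 0.1 N).
It fails at once if the plug is pushed or taken out of its stand (distance of plug from where it was at the start of the episode above 0.015 m).
It also fails if it takes over 53 s, if anything falls off the work surface, if the arm or the gripper's body presses on something with over 40 N, if the wrist force passes 120 N, or if a joint passes its speed limit or range.

## Robot

A 6-joint arm with a two-finger parallel gripper is mounted at the origin on the work surface. World frame = base frame: x ahead of the robot, y to its left, z up, the work surface at z = 0. Lengths are in mm, angles in rad, forces in N, time in s.
With the tool pointing down it reaches from about 350 to 975 mm from the base axis. Payload 7.1 kg.
Tool frame: the origin (TCP) lies on the centre line of the jaws, within the pads' length; the fingertips stand 8 mm ahead of it and the grasp point (between the pads) lies 11 mm behind it; z points along the fingers, x is the direction in which the jaws open and shut, and the axes are right-handed (so a half turn about z gives the same grasp; the last joint's range is limited). The gripper opens to 88 mm and grips with 3 to 60 N. Pads are 20 mm wide; open, the fingers measure 115 mm over their backs; the gripper's body (75 mm by 178 mm) begins 61 mm behind the grasp point.
Start: joints at [-1.173, 0.423, 1.63, -0, 1.089, -0.019], TCP at [253.038, -571.469, 230.675] pointing down, gripper open.
Joint ranges: [-3, 3], [-0.9, 2.11], [0.09, 2.58], [-1.31, 4.45], [0.11, 2.69], [-2.54, 2.54]. Speed limits (rad/s): [2.39, 2.39, 3.01, 3.14, 3.14, 3.14].

## Interface

Orientations are given as a rotation vector (axis times angle).
In Python, from workcell import ctrl gives the robot as it stands.
- The arm moves only by the shell command python3 -m handwheel 'ROWS'. ROWS is JSON, a list of rows, each a list of 3 entries, a list of its own where there are three numbers: the turn, a rotation vector about the tool's x, y, z in rad, then the shift along the tool's x, y, z in mm, then the opening, from 0 (shut) to 1 (fully open). In form: [[[ax, ay, az], [tx, ty, tz], jaw], ...]. A call has exactly 10 rows; each row shifts and turns the pose as measured when the row begins, along the tool's axes as they then stand; what a row does not reach is not made up. A row lasts 1/12 s, in which the tool goes at most 41.7 mm and 7.16 degrees, less where a joint would pass 70% of its speed; a pose out of reach is approached as far as the arm can. A call with a gripper value outside its range is refused whole. The fingers move at their own pace and stop on an object; the grip force is fixed at half the most. Time passes only in rows, so rows that do not move let the fingers close, or fill a call up. It gives the time, the measured TCP pose, the force and the opening at its end, in the units of the state.
- ctrl.get_obs(): the state, without advancing time (a new reading comes with each control period).
- ctrl.get_image(name): name is "side" or "top" or "wrist"; returns a dict with "pixels" (400x640x3 uint8, red, green, blue), "camera_matrix" (3x3 intrinsics, pixels), "rvec" (rotation vector, rad) and "tvec" (3), from world to camera coordinates, as OpenCV has them. Camera axes: x right, y down, z forward; pixel columns grow to the right and rows downward; lengths in mm; the calibration is good to about 2 mm. A picture is of the moment at which its call begins. There is no depth.
- ctrl.close_job(): hands the job in, once; it reports no verdict.
Trained networks look in a picture, given as the dict that the camera call returned (one of the last four; its "shot" number tells which), for a name from the list of things; names that differ only in an ending like _2 or _b are one class to them, and where a whole thing is asked for, a point or a joint stands for the part that bears it (a point fixed in the world has none). Each returns a list of dicts, best first, with "score" (0 to 1); they miss things now and then, are a little off and sometimes report something else, mostly with a low value. They report only what shows in the picture. A call takes as long as a camera call. They do not tell look-alikes from the thing itself.
- ctrl.look_for(picture, query): "position" ([x, y, z] in mm, in the coordinates of the camera as it stood for that picture, good to about 4 mm: the middle of the surface that is visible of it).
- ctrl.spot_point(picture, query): "position" ([x, y, z] in mm, in the coordinates of the camera as it stood for that picture, good to about 4 mm: a listed point, or the origin of a listed thing).
The state is a dict: "t": time; "qpos": joint angles; "qvel": joint speeds; "joint_torque": joint torques, N m; "ee_pos": TCP position; "orientation": TCP orientation; "ft_force": force on the tool from outside, world axes, zero at the start; "moment": the same for the moment, N m; "width": finger opening in mm.
Only numpy, scipy, OpenCV 4.12 (cv2) and the standard library are available. Lean on these libraries where they do the work, as an engineer would, in place of code of your own. Each camera call takes 0.05 s, during which the arm holds its last target.

## Working session

There is one attempt and no reset: what is moved stays moved. The work goes in short steps, Python scripts to look and compute and a shell command to move; the robot and the scene stay as the last step left them, time stands still between calls to the robot, and variables do not carry over. Pictures are saved under pics/ and viewed, and the job is handed in when it is done.

```bash
ls; mkdir -p pics; cat > h.py <<'E'
import numpy as np, cv2
from workcell import ctrl
from scipy.spatial.transform import Rotation as R
def cam(name,save):
    p=ctrl.get_image(name); cv2.imwrite('pics/'+save+'.png',cv2.cvtColor(p['pixels'],cv2.COLOR_RGB2BGR)); return p
def w(p,x):
    M=R.from_rotvec(np.ravel(p['rvec'])).as_matrix(); return M.T@(np.array(x)-np.ravel(p['tvec']))
def nets(p,qs):
    for q in qs:
        for f in ('look_for','spot_point'):
            print(q,f,[(round(d['score'],2),w(p,d['position']).round(0).tolist(),pix(p,w(p,d['position']))) for d in getattr(ctrl,f)(p,q)[:4]])
def pix(p,X):
    return cv2.projectPoints(np.array([X],float),np.ravel(p['rvec']),np.ravel(p['tvec']),p['camera_matrix'],None)[0].ravel().round(0).tolist()
def plane(p,u,v,z):
    M=R.from_rotvec(np.ravel(p['rvec'])).as_matrix(); C=-M.T@np.ravel(p['tvec']); d=M.T@np.linalg.inv(p['camera_matrix'])@[u,v,1]
    return (C+d*(z-C[2])/d[2]).round(1)
def st():
    o=ctrl.get_obs(); print('t',round(o['t'],2),np.round(o['ee_pos'],1),'R',R.from_rotvec(o['orientation']).as_matrix().round(3).tolist(),'F',np.round(o['ft_force'],1),o['width'],np.round(o['qpos'],2))
    return o
E
python3 - <<'E'
from h import *
p=cam('top','top1'); nets(p,['bushing','plug','tray','press_pad'])
p=cam('side','side1'); nets(p,['bushing','press_pad'])
st()
E
```

```text
pics
bushing look_for [(0.6, [661.0, -143.0, 101.0], [393.0, 119.0])]
bushing spot_point [(0.52, [659.0, -142.0, 62.0], [391.0, 123.0])]
plug look_for [(0.44, [635.0, 133.0, 100.0], [287.0, 129.0])]
plug spot_point [(0.61, [634.0, 133.0, 58.0], [288.0, 133.0])]
tray look_for [(0.71, [492.0, 346.0, 5.0], [212.0, 189.0]), (0.64, [213.0, 429.0, 5.0], [180.0, 291.0])]
tray spot_point [(0.57, [491.0, 340.0, 0.0], [215.0, 189.0]), (0.56, [218.0, 424.0, -2.0], [182.0, 289.0])]
press_pad look_for [(0.87, [534.0, -128.0, 57.0], [386.0, 170.0]), (0.66, [636.0, 131.0, 98.0], [288.0, 129.0])]
press_pad spot_point [(0.92, [491.0, -123.0, 80.0], [386.0, 185.0])]
bushing look_for []
bushing spot_point [(0.41, [657.0, -143.0, 63.0], [268.0, 172.0])]
press_pad look_for [(0.47, [528.0, -121.0, 57.0], [301.0, 181.0])]
press_pad spot_point [(0.54, [488.0, -123.0, 83.0], [311.0, 176.0])]
t 0.7 [ 253.  -571.5  230.7] R [[0.405, -0.914, -0.0], [-0.914, -0.405, -0.0], [0.0, 0.0, -1.0]] F [0.3 1.1 0.3] 87.90299879690934 [-1.17  0.42  1.63 -0.    1.09 -0.02]
```

View pics/top1.png

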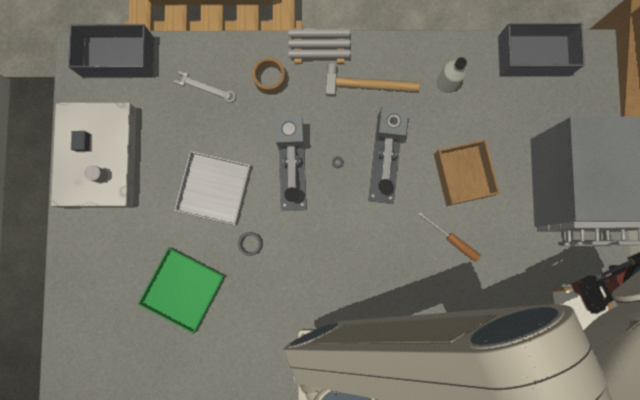

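View pics/side1.png

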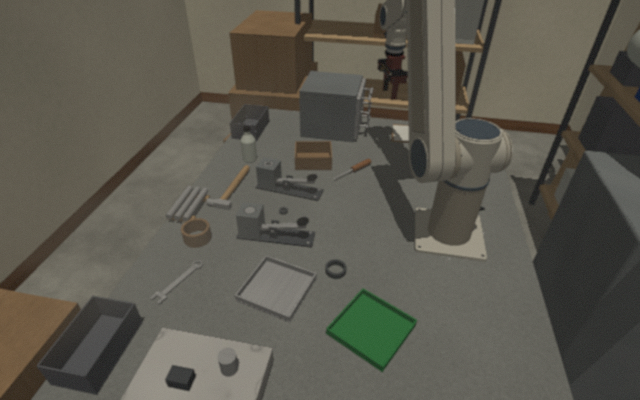

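```bash
python3 - <<'E'
import cv2
a=cv2.imread('pics/top1.png'); cv2.imwrite('pics/z1.png',cv2.resize(a[95:245,250:430],None,fx=4,fy=4,interpolation=cv2.INTER_CUBIC))
E
```

```text
(no output)
```

View pics/z1.png

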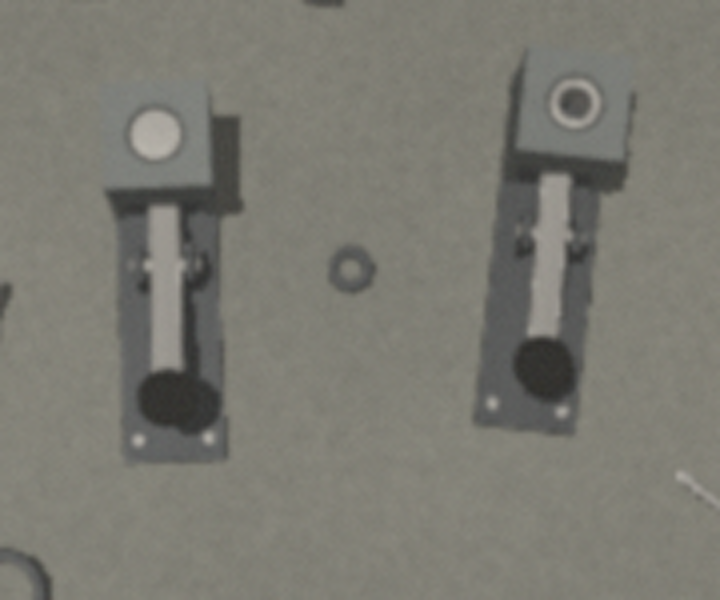

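The close-up shows the right stand holding the ring (bore dark, full-frame about (393.7,120.5)), with its pad at about (386,187). The left stand holds the solid plug at (289,128). The steel tray is at (213,188). The green tray is a decoy.

```bash
python3 - <<'E'
from h import *
p=cam('top','top2')
print('bushing',plane(p,393.75,120.5,100)); print('pad',plane(p,386.2,187,76)); 
print('plate corners',[plane(p,250+u/4,95+v/4,8) for u,v in((473,425),(575,434))])
for u,v in ((193,152),(251,163),(236,224),(176,210)): print(plane(p,u,v,25))
o=st()
M=R.from_rotvec(o['orientation']).as_matrix()
for q in range(1): print(R.from_matrix(M).as_euler('ZYX',degrees=True))
E
```

```text
bushing [ 656.2 -143.6  100. ]
pad [ 485.4 -124.4   76. ]
plate corners [array([455.4, -83.7,   8. ]), array([ 449. , -153.7,    8. ])]
[590.8 396.   25. ]
[559.7 237.   25. ]
[393.  275.8  25. ]
[431.5 438.6  25. ]
t 0.75 [ 253.1 -571.5  230.7] R [[0.405, -0.914, 0.0], [-0.914, -0.405, -0.0], [0.0, 0.0, -1.0]] F [-0.6  0.7  0.3] 87.83328711031432 [-1.17  0.42  1.63  0.    1.09 -0.02]
[-6.61191913e+01 -5.67392508e-03  1.79999975e+02]
```

```bash
cat > go.py <<'E'
import sys
from h import *
o=st(); M=R.from_rotvec(o['orientation']).as_matrix()
t=np.array([float(a) for a in sys.argv[1:4]])
print('tool shift',(M.T@(t-o['ee_pos'])).round(1))
M2=np.column_stack([[M[0,0],M[1,0],0]/np.hypot(M[0,0],M[1,0]),[0,0,0],[0,0,-1]]); M2[:,1]=np.cross(M2[:,2],M2[:,0])
print('level turn',R.from_matrix(M.T@M2).as_rotvec().round(4))
E
python3 -m handwheel '[[[0,0,0],[-25,-31,0],0],[[0,0,0],[-25,-31,0],0],[[0,0,0],[-25,-31,0],0],[[0,0,0],[-25,-31,0],0],[[0,0,0],[-25,-31,0],0],[[0,0,0],[-25,-31,0],0],[[0,0,0],[-25,-31,0],0],[[0,0,0],[-25,-31,0],0],[[0,0,0],[-25,-31,0],0],[[0,0,0],[-25,-31,0],0]]'; python3 go.py 485 -124 130
```

```text
t: 1.58
ee_pos: [440.1, -211.4, 230.6]
orientation: [2.619, -1.729, 0.011]
ft_force: [0.0, -1.4, 0.1]
width: 24.3
t 1.58 [ 440.1 -211.4  230.6] R [[0.393, -0.92, 0.004], [-0.92, -0.393, -0.007], [0.008, -0.001, -1.0]] F [ 0.  -1.4  0.1] 24.2739636229445 [-0.47  0.22  1.93 -0.01  0.99  0.7 ]
tool shift [-63.5 -75.6 100.2]
level turn [-0.0009 -0.0079  0.    ]
```

```bash
python3 -m handwheel '[[[0,-0.008,0],[-16,-19,0],0],[[0,0,0],[-16,-19,10],0],[[0,0,0],[-16,-19,20],0],[[0,0,0],[-14,-17,20],0],[[0,0,0],[0,0,20],0],[[0,0,0],[0,0,20],0],[[0,0,0],[0,0,8],0],[[0,0,0],[0,0,0],0],[[0,0,0],[0,0,0],0],[[0,0,0],[0,0,0],0]]'; python3 go.py 485 -124 92; python3 - <<'E'
from h import *
p=cam('wrist','w1'); nets(p,['press_pad','bushing']); p=cam('side','s2')
E
```

```text
t: 2.42
ee_pos: [492.4, -113.4, 133.3]
orientation: [-2.627, 1.714, -0.015]
ft_force: [-0.1, 0.1, 0.1]
width: 0.7
t 2.42 [ 492.4 -113.4  133.3] R [[0.403, -0.915, 0.011], [-0.915, -0.403, -0.001], [0.005, -0.009, -1.0]] F [-0.1  0.1  0.1] 0.7128403736054102 [-0.25  0.39  1.97  0.    0.77  0.9 ]
tool shift [ 6.5 11.4 41.2]
level turn [-0.0095 -0.0054  0.    ]
press_pad look_for [(0.76, [540.0, -132.0, 50.0], [363.0, 166.0])]
press_pad spot_point [(0.84, [485.0, -123.0, 80.0], [326.0, 235.0])]
bushing look_for [(0.58, [654.0, -156.0, 97.0], [501.0, 14.0])]
bushing spot_point [(0.95, [657.0, -147.0, 57.0], [459.0, 21.0])]
```

View pics/w1.png

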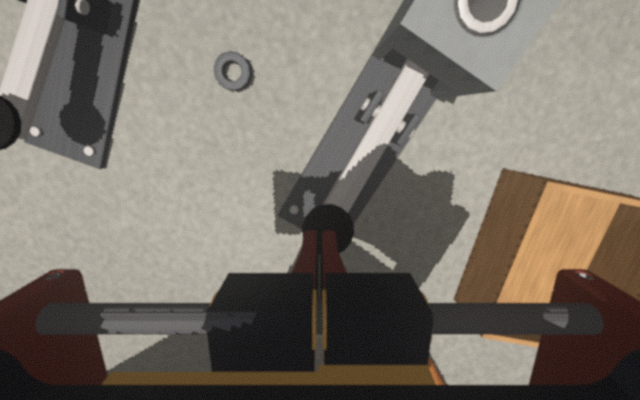

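The wrist view shows the black pad at (327,228), just under the closed fingertips, with the bushing's bore at (487,8). Next I move over the pad and down.

```bash
python3 -m handwheel '[[[-0.0095,-0.005,0],[3,5,0],0],[[0,0,0],[3,6,5],0],[[0,0,0],[0,0,10],0],[[0,0,0],[0,0,10],0],[[0,0,0],[0,0,10],0],[[0,0,0],[0,0,4],0],[[0,0,0],[0,0,0],0],[[0,0,0],[0,0,0],0],[[0,0,0],[0,0,0],0],[[0,0,0],[0,0,0],0]]'; python3 go.py 485 -124 70
```

```text
t: 3.55
ee_pos: [484.2, -125.1, 90.3]
orientation: [2.63, -1.717, 0.0]
ft_force: [-1.4, 0.0, 3.1]
width: 0.4
t 3.55 [ 484.2 -125.1   90.3] R [[0.402, -0.916, -0.0], [-0.916, -0.402, -0.001], [0.001, 0.001, -1.0]] F [-1.4  0.   3.1] 0.3553732279071707 [-0.28  0.46  1.99 -0.    0.69  0.88]
tool shift [-0.7 -1.2 20.3]
level turn [ 0.0006 -0.0007 -0.    ]
```

```bash
python3 -m handwheel '[[[0,0,0],[0,0,4],0],[[0,0,0],[0,0,4],0],[[0,0,0],[0,0,4],0],[[0,0,0],[0,0,4],0],[[0,0,0],[0,0,4],0],[[0,0,0],[0,0,4],0],[[0,0,0],[0,0,4],0],[[0,0,0],[0,0,0],0],[[0,0,0],[0,0,0],0],[[0,0,0],[0,0,0],0]]'; python3 go.py 485 -124 44;  python3 - <<'E'
from h import *
p=cam('wrist','w2'); nets(p,['press_pad','bushing'])
E
```

```text
t: 4.38
ee_pos: [479.0, -124.2, 64.9]
orientation: [2.628, -1.71, -0.014]
ft_force: [0.6, -0.3, -0.4]
width: 0.4
t 4.38 [ 479.  -124.2   64.9] R [[0.405, -0.914, -0.011], [-0.914, -0.405, -0.0], [-0.004, 0.01, -1.0]] F [ 0.6 -0.3 -0.4] 0.43838685547910283 [-0.28  0.51  2.   -0.01  0.64  0.88]
tool shift [ 2.3 -5.8 20.9]
level turn [0.0098 0.0041 0.    ]
press_pad look_for [(0.6, [555.0, -132.0, 42.0], [384.0, 131.0])]
press_pad spot_point [(0.75, [481.0, -124.0, 52.0], [320.0, 242.0])]
bushing look_for []
bushing spot_point [(0.21, [477.0, -125.0, 52.0], [318.0, 248.0])]
```

View pics/w2.png

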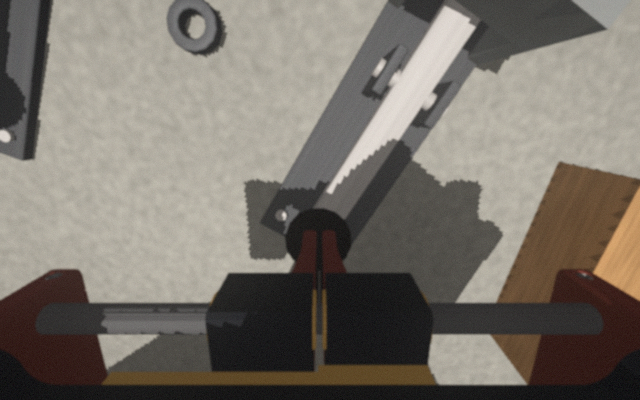

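The pad, at (320,240), has moved down under the fingertips and the tips are near its centre. I continue down to the stop.

```bash
python3 -m handwheel '[[[0.0098,0.004,0],[0,-1.5,3],0],[[0,0,0],[0,-1,3],0],[[0,0,0],[0,-0.5,3],0],[[0,0,0],[0,0,3],0],[[0,0,0],[0,0,3],0],[[0,0,0],[0,0,3],0],[[0,0,0],[0,0,2],0],[[0,0,0],[0,0,0],0],[[0,0,0],[0,0,0],0],[[0,0,0],[0,0,0],0]]'; python3 go.py 481 -124 43
```

```text
t: 5.47
ee_pos: [478.8, -123.7, 50.2]
orientation: [2.633, -1.711, -0.002]
ft_force: [-0.0, 0.2, -0.7]
width: 1.0
t 5.47 [ 478.8 -123.7   50.2] R [[0.406, -0.914, -0.002], [-0.914, -0.406, -0.001], [-0.0, 0.002, -1.0]] F [-0.   0.2 -0.7] 1.0334174169217762 [-0.28  0.54  2.01 -0.    0.6   0.88]
tool shift [ 1.1 -1.9  7.2]
level turn [0.0023 0.0001 0.    ]
```

```bash
python3 -m handwheel '[[[0,0,0],[0,-0.5,3],0],[[0,0,0],[0,0,3],0],[[0,0,0],[0,0,2],0],[[0,0,0],[0,0,2],0],[[0,0,0],[0,0,0],0],[[0,0,0],[0,0,0],0],[[0,0,0],[0,0,0],0],[[0,0,0],[0,0,0],0],[[0,0,0],[0,0,0],0],[[0,0,0],[0,0,0],0]]'; python3 go.py 481 -124 43; python3 - <<'E'
from h import *
p=cam('side','s3'); nets(p,['press_pad','bushing'])
a=cv2.imread('pics/s3.png'); cv2.imwrite('pics/s3z.png',cv2.resize(a[120:250,200:360],None,fx=4,fy=4,interpolation=cv2.INTER_CUBIC))
E
```

```text
t: 6.3
ee_pos: [479.2, -123.7, 49.5]
orientation: [2.633, -1.711, -0.0]
ft_force: [-2.7, 0.5, 6.5]
width: 0.8
t 6.3 [ 479.2 -123.7   49.5] R [[0.406, -0.914, -0.001], [-0.914, -0.406, -0.001], [0.001, 0.001, -1.0]] F [-2.7  0.5  6.5] 0.7543191960165903 [-0.28  0.54  2.01 -0.    0.59  0.88]
tool shift [ 1.  -1.6  6.5]
level turn [ 0.0015 -0.0009 -0.    ]
press_pad look_for [(0.75, [535.0, -122.0, 38.0], [299.0, 185.0])]
press_pad spot_point [(0.47, [480.0, -121.0, 41.0], [313.0, 186.0])]
bushing look_for []
bushing spot_point [(0.57, [654.0, -142.0, 92.0], [268.0, 166.0])]
```

View pics/s3z.png

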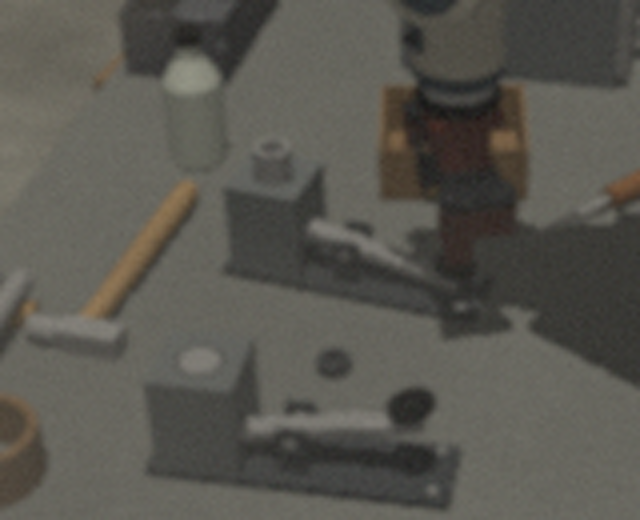

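The side close-up shows the bushing standing proud of its block at zoomed (272,155), with the pad held down. The plug at (200,360) is still flush. One firmer push will confirm the pad is on its stop.

```bash
python3 -m handwheel '[[[0,0,0],[0,0,5],0],[[0,0,0],[0,0,5],0],[[0,0,0],[0,0,5],0],[[0,0,0],[0,0,5],0],[[0,0,0],[0,0,4],0],[[0,0,0],[0,0,4],0],[[0,0,0],[0,0,4],0],[[0,0,0],[0,0,3],0],[[0,0,0],[0,0,3],0],[[0,0,0],[0,0,3],0]]'; python3 go.py 481 -124 43
```

```text
t: 7.38
ee_pos: [479.4, -123.8, 48.2]
orientation: [2.635, -1.71, 0.006]
ft_force: [-12.6, 3.3, 48.5]
width: 0.5
t 7.38 [ 479.4 -123.8   48.2] R [[0.407, -0.913, 0.003], [-0.913, -0.407, -0.003], [0.003, -0.001, -1.0]] F [-12.6   3.3  48.5] 0.49430101343002764 [-0.28  0.54  2.01 -0.    0.59  0.88]
tool shift [ 0.8 -1.4  5.2]
level turn [-0.0013 -0.0035  0.    ]
```

At the firm stop (48 N). Now straight up.

```bash
python3 -m handwheel '[[[0,0,0],[0,0,-6],0],[[0,0,0],[0,0,-10],0],[[0,0,0],[0,0,-20],0],[[0,0,0],[0,0,-25],0],[[0,0,0],[0,0,-25],0.2],[[0,0,0],[0,0,-25],0.75],[[0,0,0],[0,0,-25],0.75],[[0,0,0],[0,0,-10],0.75],[[0,0,0],[0,0,0],0.75],[[0,0,0],[0,0,0],0.75]]'; python3 go.py 656 -144 190; python3 - <<'E'
from h import *
p=cam('wrist','w3'); nets(p,['press_pad','bushing'])
p=cam('top','t3'); nets(p,['bushing','press_pad'])
E
```

```text
t: 8.22
ee_pos: [479.3, -123.2, 201.5]
orientation: [2.635, -1.71, 0.005]
ft_force: [-0.9, 0.6, 0.3]
width: 37.0
t 8.22 [ 479.3 -123.2  201.5] R [[0.407, -0.913, 0.002], [-0.913, -0.407, -0.002], [0.003, -0.001, -1.0]] F [-0.9  0.6  0.3] 36.954620574524135 [-0.27  0.27  1.94 -0.    0.93  0.88]
tool shift [  90.9 -152.9   11.9]
level turn [-0.0013 -0.0029  0.    ]
press_pad look_for [(0.71, [539.0, -131.0, 37.0], [349.0, 137.0])]
press_pad spot_point [(0.8, [474.0, -123.0, 38.0], [316.0, 190.0])]
bushing look_for [(0.96, [644.0, -146.0, 113.0], [440.0, 19.0])]
bushing spot_point [(0.79, [658.0, -146.0, 89.0], [438.0, 9.0])]
bushing look_for [(0.43, [658.0, -141.0, 130.0], [394.0, 117.0])]
bushing spot_point [(0.48, [658.0, -140.0, 87.0], [392.0, 121.0])]
press_pad look_for []
press_pad spot_point []
```

View pics/w3.png

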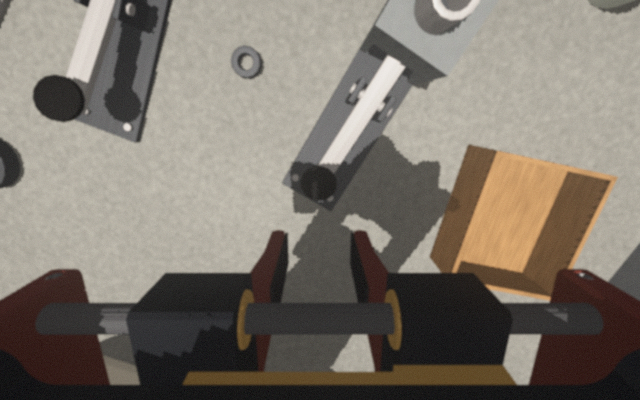

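The pad at (318,182) stays down and the bushing, near (447,5), stays up. Moving over it.

```bash
python3 -m handwheel '[[[0,0,0],[13,-22,0],0.8],[[0,0,0],[13,-22,2],0.8],[[0,0,0],[13,-22,2],0.8],[[0,0,0],[13,-22,2],0.8],[[0,0,0],[13,-22,2],0.8],[[0,0,0],[13,-22,2],0.8],[[0,0,0],[10,-15,0],0.8],[[0,0,0],[3,-5,0],0.8],[[0,0,0],[0,0,0],0.8],[[0,0,0],[0,0,0],0.8]]'; python3 go.py 656.5 -143.5 150; python3 - <<'E'
from h import *
p=cam('wrist','w4'); nets(p,['bushing'])
E
```

```text
t: 9.55
ee_pos: [659.1, -144.4, 185.9]
orientation: [2.632, -1.709, -0.008]
ft_force: [-0.5, 0.4, 0.1]
width: 70.3
t 9.55 [ 659.1 -144.4  185.9] R [[0.407, -0.914, -0.006], [-0.914, -0.407, -0.0], [-0.002, 0.005, -1.0]] F [-0.5  0.4  0.1] 70.27564538117112 [-0.23  0.55  1.54 -0.    1.06  0.92]
tool shift [-1.8  1.8 35.9]
level turn [0.0055 0.0024 0.    ]
bushing look_for [(0.87, [657.0, -143.0, 124.0], [316.0, 219.0])]
bushing spot_point [(0.69, [657.0, -146.0, 88.0], [319.0, 205.0])]
```

View pics/w4.png

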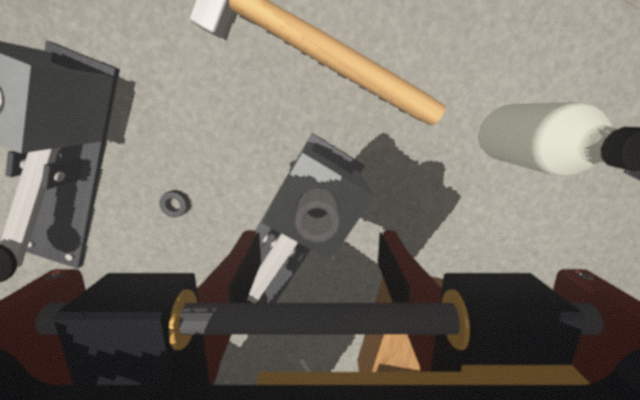

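The bushing's rim is at about (317,213), centred between the open jaws. I'll check the ray and then lower.

```bash
python3 - <<'E'
from h import *
p=cam('wrist','w5'); a=cv2.imread('pics/w5.png'); cv2.imwrite('pics/w5z.png',cv2.resize(a[170:260,260:380],None,fx=6,fy=6,interpolation=cv2.INTER_CUBIC))
print(plane(p,317,213,130),[pix(p,(656.5,-143.5,z)) for z in (130,100)])
E
```

```text
[ 662.3 -141.4  130. ] [[316.0, 221.0], [317.0, 208.0]]
```

View pics/w5z.png

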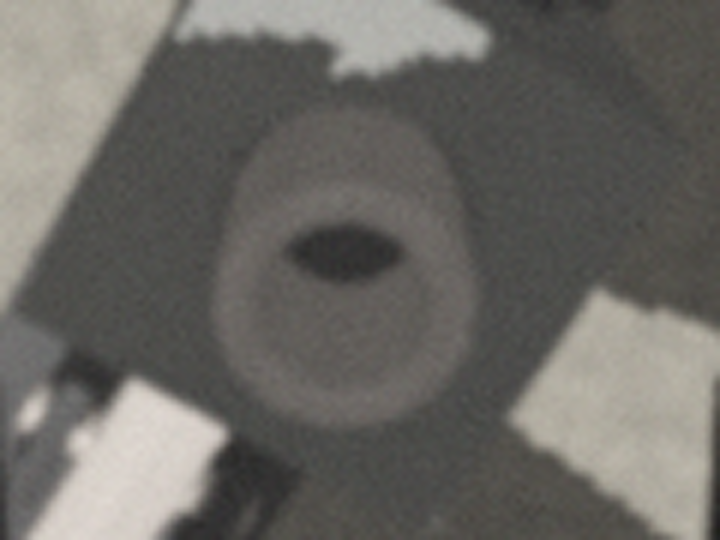

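The rim centre is at (317.7,220.8) in the full frame, which agrees with (656.5,-144) within 1-2 mm. Descending.

```bash
python3 -m handwheel '[[[0.005,0.002,0],[-0.7,1,5],0.8],[[0,0,0],[0,1,10],0.8],[[0,0,0],[0,0,10],0.8],[[0,0,0],[0,0,10],0.8],[[0,0,0],[0,0,10],0.8],[[0,0,0],[0,0,8],0.8],[[0,0,0],[0,0,5],0.8],[[0,0,0],[0,0,4],0.8],[[0,0,0],[0,0,0],0.8],[[0,0,0],[0,0,0],0.8]]'; python3 go.py 656.5 -144 113.5
```

```text
t: 10.58
ee_pos: [653.1, -144.3, 116.7]
orientation: [2.634, -1.711, -0.005]
ft_force: [0.6, 0.3, 0.3]
width: 70.3
t 10.58 [ 653.1 -144.3  116.7] R [[0.406, -0.914, -0.003], [-0.914, -0.406, 0.001], [-0.002, 0.002, -1.0]] F [0.6 0.3 0.3] 70.27270477993348 [-0.24  0.62  1.59  0.    0.93  0.92]
tool shift [ 1.1 -3.2  3.2]
level turn [0.0023 0.002  0.    ]
```

```bash
python3 -m handwheel '[[[0.002,0.002,0],[0.6,-2,1.5],0.8],[[0,0,0],[0.5,-1.2,1.2],0.8],[[0,0,0],[0,0,0],0.8],[[0,0,0],[0,0,0],0.8],[[0,0,0],[0,0,0],0.3],[[0,0,0],[0,0,0],0.3],[[0,0,0],[0,0,0],0.3],[[0,0,0],[0,0,0],0.3],[[0,0,0],[0,0,0],0.3],[[0,0,0],[0,0,0],0.3]]'; python3 go.py 656.5 -144 113.5
```

```text
t: 11.42
ee_pos: [658.5, -144.2, 116.3]
orientation: [-2.633, 1.711, -0.006]
ft_force: [-1.2, 1.1, -0.3]
width: 33.9
t 11.42 [ 658.5 -144.2  116.3] R [[0.406, -0.914, 0.004], [-0.914, -0.406, -0.001], [0.003, -0.003, -1.0]] F [-1.2  1.1 -0.3] 33.9353475532316 [-0.23  0.62  1.58 -0.    0.93  0.92]
tool shift [-1.   1.8  2.8]
level turn [-0.0034 -0.0027  0.    ]
```

Gripped at 33.9 mm, which is the ring's width. Lifting.

```bash
python3 -m handwheel '[[[0,0,0],[0,0,0],0.2],[[0,0,0],[0,0,0],0.2],[[0,0,0],[0,0,-4],0.2],[[0,0,0],[0,0,-6],0.2],[[0,0,0],[0,0,-8],0.2],[[0,0,0],[0,0,-12],0.2],[[0,0,0],[0,0,-15],0.2],[[0,0,0],[0,0,-15],0.2],[[0,0,0],[0,0,-15],0.2],[[0,0,0],[0,0,-10],0.2]]'; python3 go.py 492 338 190; python3 - <<'E'
from h import *
p=cam('wrist','w6'); nets(p,['bushing'])
E
```

```text
t: 12.25
ee_pos: [655.9, -143.7, 205.8]
orientation: [2.633, -1.711, -0.003]
ft_force: [1.1, -0.6, -2.3]
width: 32.1
t 12.25 [ 655.9 -143.7  205.8] R [[0.406, -0.914, -0.002], [-0.914, -0.406, 0.0], [-0.001, 0.002, -1.0]] F [ 1.1 -0.6 -2.3] 32.09811350571998 [-0.23  0.52  1.54 -0.    1.09  0.92]
tool shift [-506.7  -45.9   16.2]
level turn [0.0018 0.001  0.    ]
bushing look_for [(0.61, [655.0, -143.0, 208.0], [316.0, 257.0])]
bushing spot_point [(0.78, [656.0, -144.0, 177.0], [319.0, 234.0])]
```

View pics/w6.png

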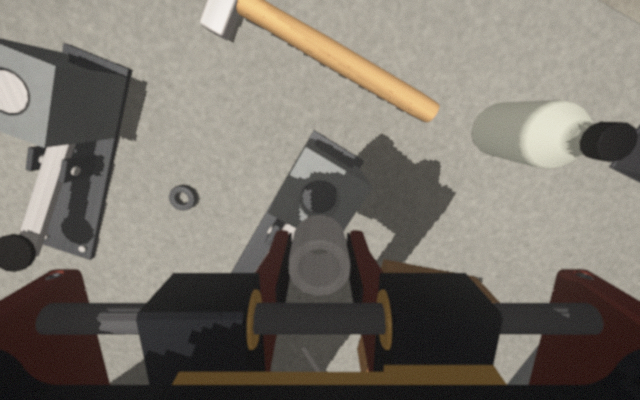

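The bushing is held between the pads at (319,262) and the empty hole shows at (319,197). The plug, at (8,92), is still in its block. Moving to the tray.

```bash
python3 -m handwheel '[[[0,0,0],[-15,-1,0],0.2],[[0,0,0],[-30,-3,0],0.2],[[0,0,0],[-30,-3,0],0.2],[[0,0,0],[-30,-3,0],0.2],[[0,0,0],[-30,-3,0],0.2],[[0,0,0],[-30,-3,0],0.2],[[0,0,0],[-30,-3,0],0.2],[[0,0,0],[-30,-3,0],0.2],[[0,0,0],[-30,-3,0],0.2],[[0,0,0],[-30,-3,0],0.2]]'; python3 go.py 492 338 150
```

```text
t: 13.23
ee_pos: [553.0, 138.5, 194.5]
orientation: [2.617, -1.718, -0.025]
ft_force: [-0.2, 0.1, -2.6]
width: 32.5
t 13.23 [553.  138.5 194.5] R [[0.398, -0.917, -0.019], [-0.917, -0.398, -0.0], [-0.007, 0.018, -1.0]] F [-0.2  0.1 -2.6] 32.505818024542094 [0.22 0.4  1.77 0.   0.99 1.38]
tool shift [-207.   -24.2   45.6]
level turn [0.0176 0.0073 0.0001]
```

```bash
python3 -m handwheel '[[[0.017,0.007,0],[-30,-2,0],0.2],[[0,0,0],[-30,-3,0],0.2],[[0,0,0],[-30,-3,0],0.2],[[0,0,0],[-30,-3,0],0.2],[[0,0,0],[-28,-3,0],0.2],[[0,0,0],[-20,-3,5],0.2],[[0,0,0],[-12,-3,8],0.2],[[0,0,0],[-5,0,8],0.2],[[0,0,0],[0,0,8],0.2],[[0,0,0],[0,0,0],0.2]]'; python3 go.py 492 338 70;python3 - <<'E'
from h import *
p=cam('wrist','w7'); nets(p,['bushing','tray'])
p=cam('top','t7'); nets(p,['bushing','tray'])
E
```

```text
t: 14.07
ee_pos: [478.7, 329.8, 154.3]
orientation: [2.622, -1.705, -0.017]
ft_force: [0.1, -0.8, -2.8]
width: 32.4
t 14.07 [478.7 329.8 154.3] R [[0.406, -0.914, -0.017], [-0.914, -0.406, -0.006], [-0.001, 0.018, -1.0]] F [ 0.1 -0.8 -2.8] 32.4034189868385 [0.58 0.46 1.77 0.01 0.92 1.73]
tool shift [ -2. -17.  84.]
level turn [0.0176 0.0012 0.    ]
bushing look_for [(0.56, [479.0, 326.0, 159.0], [324.0, 260.0])]
bushing spot_point [(0.9, [476.0, 325.0, 125.0], [323.0, 240.0])]
tray look_for [(0.72, [509.0, 358.0, 6.0], [305.0, 149.0]), (0.61, [194.0, 465.0, -0.0], [130.0, 342.0])]
tray spot_point [(0.85, [495.0, 343.0, -2.0], [313.0, 166.0])]
bushing look_for []
bushing spot_point []
tray look_for [(0.77, [498.0, 284.0, 5.0], [235.0, 186.0]), (0.76, [189.0, 519.0, 9.0], [145.0, 300.0])]
tray spot_point [(0.79, [493.0, 344.0, 1.0], [213.0, 189.0])]
```

View pics/w7.png

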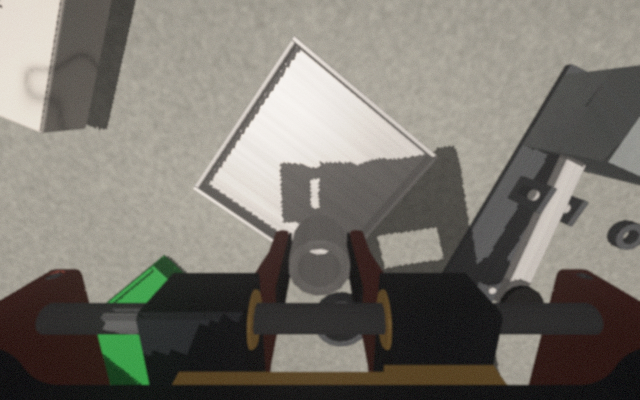

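The tray is the pale square with corners (295,40), (435,155) and (195,188). The held bushing is at (320,262). Centring over the tray and descending.

```bash
python3 -m handwheel '[[[0.0176,0.001,0],[-2,-8,0],0.2],[[0,0,0],[-2,-8,5],0.2],[[0,0,0],[0,-2,10],0.2],[[0,0,0],[0,0,12],0.2],[[0,0,0],[0,0,12],0.2],[[0,0,0],[0,0,12],0.2],[[0,0,0],[0,0,10],0.2],[[0,0,0],[0,0,8],0.2],[[0,0,0],[0,0,4],0.2],[[0,0,0],[0,0,0],0.2]]'; python3 go.py 493 340 36;python3 - <<'E'
from h import *
p=cam('wrist','w8'); nets(p,['bushing','tray'])
E
```

```text
t: 15.4
ee_pos: [496.6, 342.4, 74.3]
orientation: [-2.63, 1.712, -0.002]
ft_force: [0.2, 0.4, -1.9]
width: 32.5
t 15.4 [496.6 342.4  74.3] R [[0.405, -0.914, 0.003], [-0.914, -0.405, 0.002], [-0.001, -0.004, -1.0]] F [ 0.2  0.4 -1.9] 32.50051001248102 [ 0.58  0.6   1.77 -0.    0.77  1.74]
tool shift [ 0.8  4.4 38.3]
level turn [-0.0038  0.0006 -0.    ]
bushing look_for [(0.91, [498.0, 339.0, 79.0], [325.0, 258.0])]
bushing spot_point [(0.89, [493.0, 341.0, 45.0], [318.0, 239.0])]
tray look_for [(0.91, [293.0, 448.0, -1.0], [129.0, 355.0]), (0.71, [520.0, 364.0, 1.0], [305.0, 175.0])]
tray spot_point [(0.95, [494.0, 343.0, -3.0], [316.0, 213.0])]
```

View pics/w8.png

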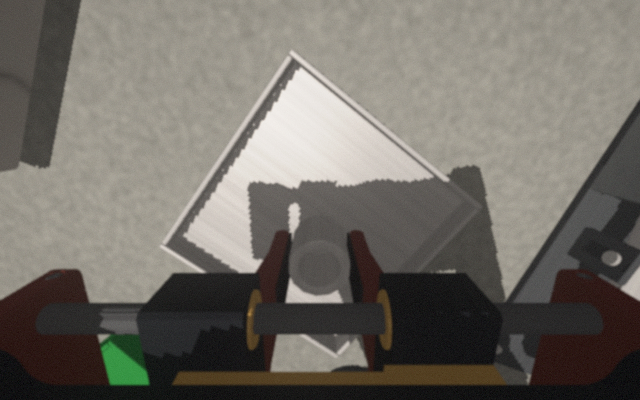

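The bushing at (318,260) is over the middle of the tray, whose corners are (292,55), (480,207) and (163,245). Going down.

```bash
python3 -m handwheel '[[[-0.0038,0,0],[0,1,5],0.2],[[0,0,0],[0,1,8],0.2],[[0,0,0],[0,0,8],0.2],[[0,0,0],[0,0,6],0.2],[[0,0,0],[0,0,4],0.2],[[0,0,0],[0,0,3],0.2],[[0,0,0],[0,0,2],0.2],[[0,0,0],[0,0,0],0.2],[[0,0,0],[0,0,0],0.2],[[0,0,0],[0,0,0],0.2]]'; python3 go.py 493 340 30
```

```text
t: 16.48
ee_pos: [496.9, 343.1, 38.1]
orientation: [-2.628, 1.711, -0.003]
ft_force: [0.7, 0.0, -2.2]
width: 32.4
t 16.48 [496.9 343.1  38.1] R [[0.405, -0.914, 0.005], [-0.914, -0.405, 0.004], [-0.002, -0.006, -1.0]] F [ 0.7  0.  -2.2] 32.44714133828411 [0.58 0.66 1.77 0.   0.7  1.74]
tool shift [1.3 4.9 8. ]
level turn [-0.006   0.0017 -0.    ]
```

```bash
python3 -m handwheel '[[[-0.006,0.0017,0],[0,0,2],0.2],[[0,0,0],[0,0,1.5],0.2],[[0,0,0],[0,0,1.5],0.2],[[0,0,0],[0,0,1],0.2],[[0,0,0],[0,0,1],0.2],[[0,0,0],[0,0,0],0.2],[[0,0,0],[0,0,0],0.2],[[0,0,0],[0,0,0],0.2],[[0,0,0],[0,0,0],0.2],[[0,0,0],[0,0,0],0.2]]'; python3 go.py 493 340 30
```

```text
t: 17.32
ee_pos: [497.6, 343.6, 31.4]
orientation: [-2.632, 1.713, -0.001]
ft_force: [-0.4, -0.0, -1.6]
width: 32.5
t 17.32 [497.6 343.6  31.4] R [[0.405, -0.914, 0.001], [-0.914, -0.405, 0.001], [-0.0, -0.001, -1.0]] F [-0.4 -0.  -1.6] 32.47251383215158 [ 0.58  0.67  1.77 -0.    0.7   1.74]
tool shift [1.4 5.7 1.4]
level turn [-0.0013  0.0001 -0.    ]
```

```bash
python3 -m handwheel '[[[0,0,0],[0,0,1],0.2],[[0,0,0],[0,0,1],0.2],[[0,0,0],[0,0,1],0.2],[[0,0,0],[0,0,1],0.2],[[0,0,0],[0,0,0],0.2],[[0,0,0],[0,0,0],0.2],[[0,0,0],[0,0,0],0.2],[[0,0,0],[0,0,0],0.2],[[0,0,0],[0,0,0],0.2],[[0,0,0],[0,0,0],0.2]]'; python3 go.py 493 340 30
```

```text
t: 18.15
ee_pos: [497.9, 343.8, 30.3]
orientation: [-2.632, 1.713, -0.001]
ft_force: [-0.2, 0.3, -0.7]
width: 32.4
t 18.15 [497.9 343.8  30.3] R [[0.405, -0.914, 0.002], [-0.914, -0.405, 0.001], [-0.0, -0.002, -1.0]] F [-0.2  0.3 -0.7] 32.41884856596439 [ 0.58  0.67  1.77 -0.    0.7   1.74]
tool shift [1.5 6.  0.3]
level turn [-0.002   0.0002 -0.    ]
```

```bash
python3 -m handwheel '[[[0,0,0],[0,0,1],0.2],[[0,0,0],[0,0,1],0.2],[[0,0,0],[0,0,1],0.2],[[0,0,0],[0,0,1],0.2],[[0,0,0],[0,0,1],0.2],[[0,0,0],[0,0,1],0.2],[[0,0,0],[0,0,0],0.2],[[0,0,0],[0,0,0],0.2],[[0,0,0],[0,0,0],0.2],[[0,0,0],[0,0,0],0.2]]'; python3 go.py 493 340 30
```

```text
t: 18.98
ee_pos: [498.1, 344.0, 30.4]
orientation: [-2.632, 1.713, -0.002]
ft_force: [-0.4, 0.5, -2.7]
width: 32.3
t 18.98 [498.1 344.   30.4] R [[0.405, -0.914, 0.002], [-0.914, -0.405, 0.001], [0.0, -0.002, -1.0]] F [-0.4  0.5 -2.7] 32.33244501259613 [ 0.58  0.67  1.77 -0.    0.7   1.74]
tool shift [1.6 6.3 0.4]
level turn [-0.0017 -0.0001  0.    ]
```

z stops at 30.4 (30.3 expected on the floor). Opening.

```bash
python3 -m handwheel '[[[0,0,0],[0,0,0],0.4],[[0,0,0],[0,0,0],0.45],[[0,0,0],[0,0,0],0.55],[[0,0,0],[0,0,0],0.65],[[0,0,0],[0,0,0],0.65],[[0,0,0],[0,0,0],0.65],[[0,0,0],[0,0,0],0.65],[[0,0,0],[0,0,0],0.65],[[0,0,0],[0,0,0],0.65],[[0,0,0],[0,0,0],0.65]]'; python3 go.py 493 340 150
```

```text
t: 19.82
ee_pos: [498.8, 344.4, 30.6]
orientation: [-2.631, 1.712, -0.002]
ft_force: [-0.4, -0.1, 0.9]
width: 56.8
t 19.82 [498.8 344.4  30.6] R [[0.405, -0.914, 0.003], [-0.914, -0.405, 0.001], [-0.0, -0.003, -1.0]] F [-0.4 -0.1  0.9] 56.751352906114036 [ 0.58  0.67  1.77 -0.    0.7   1.74]
tool shift [   1.7    6.7 -119.4]
level turn [-0.003   0.0001 -0.    ]
```

```bash
python3 -m handwheel '[[[0,0,0],[0,0,-5],0.65],[[0,0,0],[0,0,-10],0.65],[[0,0,0],[0,0,-15],0.65],[[0,0,0],[0,0,-20],0.65],[[0,0,0],[0,0,-25],0.65],[[0,0,0],[0,0,-25],0.65],[[0,0,0],[0,0,-25],0.65],[[0,0,0],[0,0,-15],0.65],[[0,0,0],[0,0,0],0.65],[[0,0,0],[0,0,0],0.65]]'; python3 go.py 493 340 150; python3 - <<'E'
from h import *
p=cam('wrist','w9'); nets(p,['bushing','tray'])
p=cam('side','s9'); nets(p,['bushing','plug'])
a=cv2.imread('pics/s9.png'); cv2.imwrite('pics/s9z.png',cv2.resize(a[190:330,200:350],None,fx=4,fy=4,interpolation=cv2.INTER_CUBIC))
E
```

```text
t: 20.65
ee_pos: [498.0, 344.0, 182.8]
orientation: [-2.63, 1.711, -0.003]
ft_force: [0.9, 0.3, -0.1]
width: 56.9
t 20.65 [498.  344.  182.8] R [[0.405, -0.914, 0.004], [-0.914, -0.405, 0.002], [-0.0, -0.004, -1.0]] F [ 0.9  0.3 -0.1] 56.949031472643604 [ 0.58  0.45  1.71 -0.    0.97  1.74]
tool shift [ 1.6  6.4 32.8]
level turn [-0.0043  0.0003 -0.    ]
bushing look_for [(0.66, [500.0, 341.0, 39.0], [322.0, 189.0])]
bushing spot_point [(0.98, [497.0, 341.0, 2.0], [321.0, 184.0])]
tray look_for [(0.88, [257.0, 331.0, 7.0], [254.0, 347.0]), (0.68, [499.0, 345.0, 1.0], [318.0, 181.0])]
tray spot_point [(0.87, [495.0, 345.0, 3.0], [317.0, 184.0])]
bushing look_for [(0.49, [493.0, 357.0, 36.0], [275.0, 285.0])]
bushing spot_point [(0.71, [493.0, 343.0, 6.0], [276.0, 289.0])]
plug look_for [(0.61, [635.0, 132.0, 101.0], [249.0, 210.0]), (0.61, [494.0, 350.0, 4.0], [275.0, 291.0])]
plug spot_point [(0.39, [639.0, 131.0, 61.0], [249.0, 220.0])]
```

View pics/w9.png

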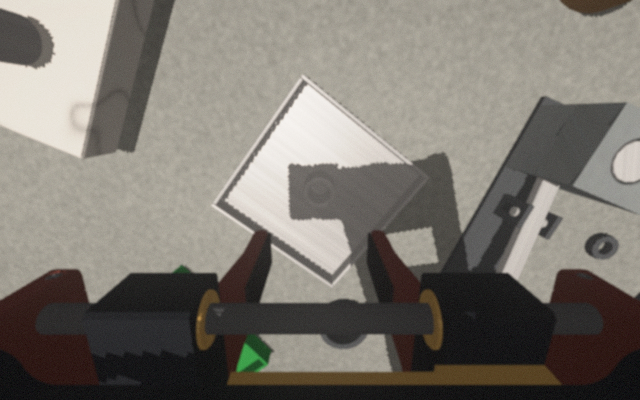

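View pics/s9z.png

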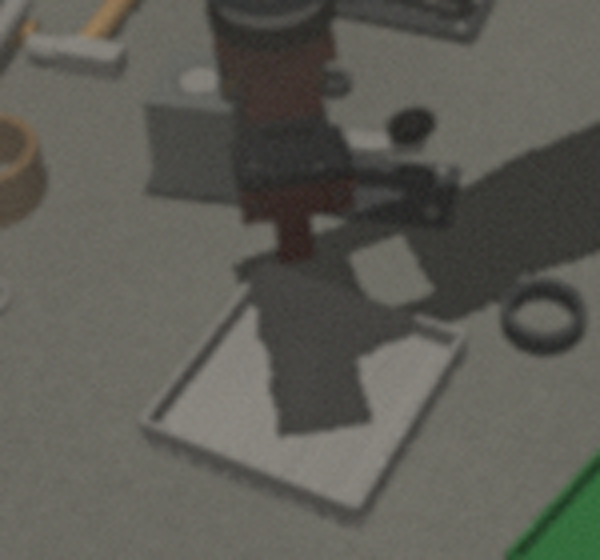

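The wrist view shows the ring at (320,188) in the gripper's shadow, mid-tray. In the side view it is lost in that shadow, so I'll back off and look again.

```bash
python3 -m handwheel '[[[0,0,0],[0,15,-10],0.65],[[0,0,0],[0,20,-10],0.65],[[0,0,0],[15,20,-10],0.65],[[0,0,0],[20,20,-10],0.65],[[0,0,0],[20,20,-10],0.65],[[0,0,0],[20,15,-5],0.65],[[0,0,0],[20,10,0],0.65],[[0,0,0],[20,0,0],0.65],[[0,0,0],[0,0,0],0.65],[[0,0,0],[0,0,0],0.65]]'; python3 - <<'E'
from h import *
p=cam('side','s10'); nets(p,['bushing','plug'])
a=cv2.imread('pics/s10.png'); A=cv2.convertScaleAbs(cv2.resize(a[190:330,200:350],None,fx=4,fy=4,interpolation=cv2.INTER_CUBIC),alpha=1.6)
p=cam('top','t10');nets(p,['bushing','plug'])
cv2.imwrite('pics/s10z.png',A)
E
```

```text
t: 21.98
ee_pos: [429.9, 184.5, 235.4]
orientation: [2.633, -1.709, -0.001]
ft_force: [-0.4, -0.5, 0.0]
width: 56.8
bushing look_for [(0.47, [496.0, 355.0, 36.0], [274.0, 285.0])]
bushing spot_point [(0.73, [497.0, 343.0, 6.0], [275.0, 288.0])]
plug look_for [(0.5, [634.0, 130.0, 101.0], [250.0, 210.0])]
plug spot_point [(0.62, [636.0, 130.0, 61.0], [250.0, 220.0])]
bushing look_for []
bushing spot_point []
plug look_for []
plug spot_point []
```

View pics/s10z.png

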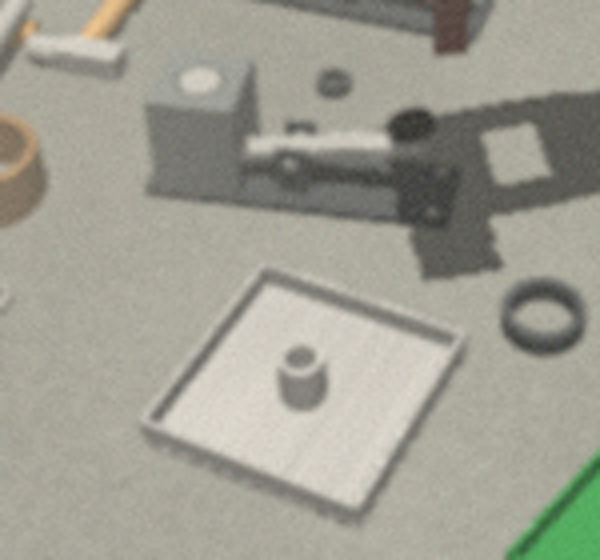

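View pics/t10.png

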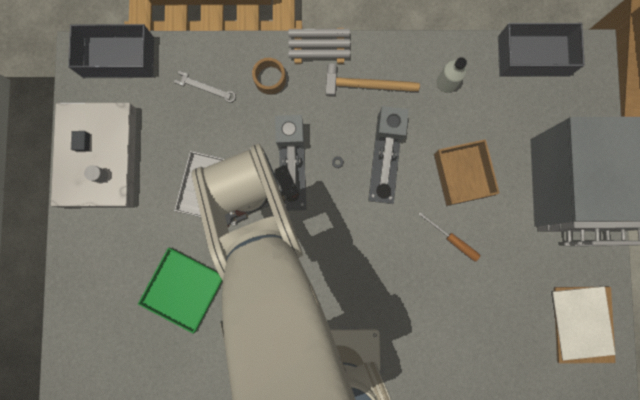

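The side close-up shows the bushing standing upright mid-tray at zoomed (302,378), with its bore up. The plug is flush in its block at (200,80). The top view shows the bushing's stand empty, with the hole at (393,121). The arm is clear of everything.

```bash
python3 -c "
from workcell import ctrl
print(ctrl.close_job())"
```

```text
the job is handed in; nothing more can be done
None
```

The job is handed in, at about 22 s on the robot's clock. I pressed the pad of the bushing's stand to its firm stop (48 N at the wrist) and let go. Then I gripped the raised bushing, lifted it out, set it down in the steel tray and opened the jaws.

- **Bushing:** the last side picture shows it upright, bore up, near the middle of the tray. The network put its underside at about (497, 343, 6) mm; it puts the tray centre at about (494, 344).
- **Plug:** still flush in its block, found within about 4 mm of where it was at the start, which is the network's own accuracy.
- **Robot:** the gripper was clear of everything, with a wrist force of about 0 N.

Two last checks gave nothing or needed repeating. In the final top view the arm hid the tray, and the network found neither the bushing nor the plug there. In the first side view after release the bushing was lost in the gripper's shadow, and the second view confirmed it.

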